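# Unlock the knife safe and put the box cutter away

### The arm

A 6-joint arm with a two-finger parallel gripper is mounted at the origin on a cart in front of the work surface, level with it; the furniture and walls round the work are solid. World frame = base frame: x ahead of the robot, y to its left, z up, the work surface at z = 0. Lengths are in mm, angles in rad, forces in N, time in s.
With the tool pointing down it reaches from about 350 to 975 mm from the base axis. Payload 4.9 kg.
Tool frame: the origin (TCP) lies midway between the tips of the shut fingers; the grasp point (between the pads) lies 19 mm behind it; z points along the fingers, y is the line along which they close (so a half turn about z gives the same grasp; the last joint's range is limited). The gripper opens to 85 mm and grips with 20 to 120 N. Pads are 22 mm wide; open, the fingers measure 114 mm over their backs; the gripper's body (76 mm by 85 mm) begins 54 mm behind the grasp point. The pads swing forward as they close: fully open they stand 13 mm farther back than shut.
Start: joints at [1.211, 0.053, 1.613, -0, 1.476, -0.119], TCP at [149.04, 606.95, 231.304] pointing down, gripper open.
Joint ranges: [-3.01, 3.01], [-1.01, 2.22], [0.06, 2.58], [-1.02, 4.17], [0.09, 2.62], [-3.14, 3.14]. Speed limits (rad/s): [2.57, 2.57, 3.14, 3.14, 3.14, 3.14].

### API

Orientations are given as a unit quaternion [w, x, y, z].
In Python, from plant import bot gives the robot as it stands.
- The arm moves only by the shell command python3 shift.py 'ROWS' [OPENING] [FORCE]. ROWS is a JSON list that holds a single list of rows (three levels of brackets), with 1 to 12 rows, each of 6 numbers: dx, dy, dz in units of 100 mm, then a rotation vector rx, ry, rz in units of 0.05 rad; each row is the pose to reach, as a shift and turn from the pose commanded when the command began, along the tool's axes at that moment; what a row does not reach only later rows make up. A row lasts 1/12 s, in which the tool goes at most 41.7 mm and 0.125 rad, less where a joint would pass 70% of its speed; a pose out of reach is approached as far as the arm can. OPENING is the finger opening in mm, set as the command begins (- or left out keeps the last). The fingers move at their own pace and stop on an object; FORCE is the grip in N (left out, the last holds). Time passes only in rows, so rows that do not move let the fingers close. It prints the time, the measured TCP pose, the force, the opening and the grip force at its end. Input that does not fit is refused with a message, and nothing moves.
- bot.state(): the state, without advancing time (a new reading comes with each control period).
- bot.grab_frame(name): name is "side" or "top" or "wrist"; returns the picture (480x640x3 uint8, blue, green, red); there is no depth.
- bot.camera_info(name): a dict with "fx", "fy", "cx", "cy" (pixels), "k1" (the pictures are not rectified: a ray, as slopes to the right and down, at radius r is drawn at 1 + k1 r^2 times it, then the intrinsics apply), "R" (3x3) and "t" (3): a world point X has camera coordinates R X + t; the wrist camera has in their place "T_tool_cam" (4x4, takes a point from camera to tool coordinates, whose origin is the TCP and whose axes are the flange's). Camera axes: x right, y down, z forward; pixel columns grow to the right and rows downward; lengths in mm; the calibration is good to about 2 mm. A picture is of the moment at which its call begins: read the wrist's pose just before it. camera_info takes no time and is no camera call.
- bot.job_done(): hands the job in; it is judged then, once.
The state is a dict: "t": time; "q": joint angles; "qvel": joint speeds; "joint_torque": joint torques, N m; "position": TCP position; "eef_rot": TCP orientation; "contact_force": force on the tool from outside, world axes, zero at the start; "wrist_torque": the same for the moment, N m; "opening": finger opening in mm; "grasp_force": force on a finger pad.
Only numpy, scipy, OpenCV 4.12 (cv2) and the standard library are available. Lean on these libraries where they do the work, as an engineer would, in place of code of your own. Each camera call takes 0.05 s, during which the arm holds its last target. There are 200 camera calls.

### The job

Put the box cutter away in the knife safe: set the safe's three dials, from left to right, to 7, 2 and 5 (marks counted clockwise from the long one at the top of each dial), slide the bolt lever all the way down the slope toward you, swing the lid up past upright so that it falls back open on its stop, and lay the box cutter flat in the well under it. Leave the dials on the code, the bolt drawn and the lid open, and do not shove or tip the mug, the roll of masking tape or the tape measure.

Things in the scene. Friction and masses are not known exactly. Their poses are not given: they have to be found in the camera images.
- knife_safe: Grey sheet-steel safe fixed to the bench, 282 wide (y), 236 deep (x), 168 high at the back. Origin: centre of underside; x away from its front, y to the left as one faces it. From the front edge (x -118, z 28) one face slopes up at 30 degrees to the back (x +118, z 164): first the lock panel, 110 mm up the slope, with three dials in a row and the bolt lever, then the lid.
- dial_left_grip (a point): Left dial: black bar grip (44 long, 13 thick, top 37 mm out from the panel) on a round skirt (50 across, 9 high); the pointer end is narrower with a white line. y = +88 in the safe's frame, 46 mm up the slope. Site on its axis 30 mm out from the panel; x axis along the bar to its pointer end, z the panel's outward normal.
- dial_left (a joint): Left dial: rad; 0 = pointer at the long mark (straight up the slope), growing clockwise as seen facing the panel, 0.628 a mark, ends 0 and 5.65. The bolt passes only within about 0.13 of mark 7 (4.398). Friction 0.05 N m.
- dial_mid_grip (a point): Middle dial, shaped like the left one: y = 0 in the safe's frame, 46 mm up the slope. Site on its axis 30 mm out from the panel; x axis along the bar to its pointer end, z the panel's outward normal.
- dial_mid (a joint): Middle dial: rad; 0 = pointer at the long mark (straight up the slope), growing clockwise as seen facing the panel, 0.628 a mark, ends 0 and 5.65. The bolt passes only within about 0.13 of mark 2 (1.257).
- dial_right_grip (a point): Right dial, shaped like the left one: y = -88 in the safe's frame, 46 mm up the slope. Site on its axis 30 mm out from the panel; x axis along the bar to its pointer end, z the panel's outward normal.
- dial_right (a joint): Right dial: rad; 0 = pointer at the long mark (straight up the slope), growing clockwise as seen facing the panel, 0.628 a mark, ends 0 and 5.65. The bolt passes only within about 0.13 of mark 5 (3.142).
- bolt_lever (a point): Black fin, 15 long (up the slope), 17 wide, standing out of a slot in the panel above the middle dial, 99 mm up the slope when locked; free end 36 mm out from the panel, point in its middle 27 mm out. x axis up the slope, z the panel's outward normal.
- bolt (a joint): m; 0 = locked, up to 0.0105 as the lever slides straight down the slope; takes about 4 N and stays where it is left. It moves only with all three dials on the code; drawn, it holds the dials there and frees the lid.
- lid_knob (a point): Centre of the black T-knob (a round bar along the hinge direction, 26 long, 20 across, on a stem) near the lid's front edge, 30 mm out from the lid's face (34 from the hinge line's level), 134 mm down the lid from the hinge line; x axis up the lid toward the hinge, y along the hinge, z the lid's outward normal (they turn with the lid).
- lid_hinge (a point): Middle of the lid's hinge line (along the safe's y) at the back top edge: x +114, z 163 in the safe's frame. Behind the lock panel, under the lid, lies the well.
- lid (a joint): rad; 0 = shut on the 30 degree slope, growing as the front edge lifts, upright at 2.09, stop at 2.6. The hinge is free: let go short of upright it falls shut, past about 2.2 it falls back on its stop. Lid plate 266 wide, 162 from hinge to front edge, about 1.5 N at the knob; two hooks stand 20 mm out of its inner face near the front edge, 105 either side of the middle.
- well (a point): Middle of the rubber floor of the empty well under the lid (78 mm above the bench). The well is 116 from front to back (x -2 to +114 in the safe's frame) and 270 wide; its front wall's top is 12 mm above this floor, its back wall's 80. Axes as the safe's.
- cutter: Black and orange box cutter lying flat, blade shut: 150 long (its y), 29 wide (its x), 15 thick with a 5 mm thumb slide in the middle of the top (20 in all), 80 to 150 g. Origin: middle of its underside, z up.
- mug: Blue and white mug, 78 across, 92 high, handle toward its -y; bystander. Origin on its underside, 16 mm from the cup's axis toward the handle.
- masking_tape: Roll of masking tape lying flat, 100 across, 25 high; bystander. Origin in the middle of its underside.
- tape_measure: Yellow and black tape measure standing on edge, 41 x 83 x 62; bystander. Origin under it.

How it is judged (in metres and radians):
On the way, in this order (a step that is already met when the one before it is completed fails the run):
1. all three dials stand on the code 7, 2, 5 (each pointer within 0.15 rad of its mark) (value of joint dial_left between 4.248 and 4.548 rad and value of joint dial_mid between 1.107 and 1.407 rad and value of joint dial_right between 2.992 and 3.292 rad), for 0.2 s.
2. the bolt is drawn: slid at least 8 mm down the slope (value of joint bolt above 0.008 m), for 0.2 s.
3. the lid is swung up by more than 2.3 rad (value of joint lid above 2.3 rad), for 0.2 s.
At the end, for the whole second after the job is handed in: Each dial within 0.15 rad of its mark (7, 2, 5), bolt drawn by over 8 mm, lid open by over 2.3 rad and still; the box cutter at rest, flat (within 0.15 rad) on the floor of the well with its whole length inside (all of step 1 and value of joint bolt above 0.008 m and value of joint lid above 2.3 rad and x of cutter in the frame of knife_safe between 0 and 0.115 m and y of cutter in the frame of knife_safe between -0.06 and 0.06 m and z of cutter in the frame of knife_safe between 0.072 and 0.086 m and angle between cutter's own z axis and vertical below 0.15 rad and linear speed of cutter below 0.02 m/s and angular speed of cutter below 0.2 rad/s and velocity of joint lid between -0.05 and 0.05 rad/s); the robot touches nothing.
It fails at once if the mug is shoved more than 4 cm or tipped (distance of mug from where it was at the start of the episode above 0.04 m or angle between mug's own z axis and vertical above 0.5 rad).
It fails at once if the roll of masking tape is shoved more than 4 cm or tipped (distance of masking_tape from where it was at the start of the episode above 0.04 m or angle between masking_tape's own z axis and vertical above 0.5 rad).
It fails at once if the tape measure is shoved more than 4 cm or tipped (distance of tape_measure from where it was at the start of the episode above 0.04 m or angle between tape_measure's own z axis and vertical above 0.5 rad).
It also fails if it takes over 72 s, if anything falls off the work surface, if the arm or the gripper's body presses on something with over 40 N, if the wrist force passes 120 N, or if a joint passes its speed limit or range.

## Working session

There is one attempt and no reset: what is moved stays moved. The work goes in short steps, Python scripts to look and compute and a shell command to move; the robot and the scene stay as the last step left them, time stands still between calls to the robot, and variables do not carry over. Pictures are saved under pics/ and viewed, at most 10 in all, crops included, and the job is handed in when it is done.

```bash
ls; mkdir -p pics; python3 - <<'E'
from plant import bot
import cv2,numpy as np
s=bot.state();print(s)
for n in("side","top","wrist"):
    print(n,bot.camera_info(n)); cv2.imwrite(f"pics/{n}0.png",bot.grab_frame(n))
E
```

```text
pics
plant.py
shift.py
{'t': 0.0, 'q': array([ 1.21099795e+00,  5.33427324e-02,  1.61426675e+00,  1.48275521e-05,
        1.47599694e+00, -1.18999426e-01]), 'qvel': array([ 0.00049195,  0.00180588,  0.00029664,  0.00084575, -0.00189062,
       -0.00089983]), 'joint_torque': array([-8.97542814e-04, -3.93701792e+01, -3.70173562e+01, -2.12835416e-04,
        7.50994252e-03,  6.25903382e-06]), 'position': array([148.82808288, 606.3936444 , 230.08805286]), 'eef_rot': array([-2.45919401e-04,  1.20109442e-01,  9.92760146e-01, -9.76414593e-04]), 'contact_force': array([0.46397073, 0.24421127, 0.04577163]), 'wrist_torque': array([-0.0109455 , -0.03039333,  0.05493486]), 'grasp_force': 0.0, 'opening': 85.30217900898258}
side {'fx': 546.8667302000488, 'fy': 546.8667302000488, 'cx': 312.4086037465397, 'cy': 240.20980622470205, 'k1': -0.1444863360913118, 'R': array([[ 0.89942692, -0.43673513,  0.01713618],
       [-0.16820397, -0.38205961, -0.90870121],
       [ 0.40340878,  0.81442795, -0.41709528]]), 't': array([-522.86305933,  192.29
[... 158 characters left out ...]
, 'R': array([[ 0.00157521, -0.99986996,  0.01604952],
       [-0.9803107 , -0.00471306, -0.19740496],
       [ 0.19745493, -0.01542257, -0.98019064]]), 't': array([-60.6635601 , 557.75689364, 949.89436972])}
wrist {'fx': 398.9117660715367, 'fy': 398.9117660715367, 'cx': 315.528589980031, 'cy': 239.72506293743115, 'k1': -0.001217212772377778, 'T_tool_cam': array([[-1.21375743e-03, -9.50298103e-01, -3.11339111e-01,
         7.96762699e+01],
       [ 9.99999261e-01, -1.17318630e-03, -3.17595223e-04,
         3.98596372e-02],
       [-6.34486413e-05, -3.11339266e-01,  9.50298825e-01,
        -1.43461930e+02],
       [ 0.00000000e+00,  0.00000000e+00,  0.00000000e+00,
         1.00000000e+00]])}
```
View pics/top0.png

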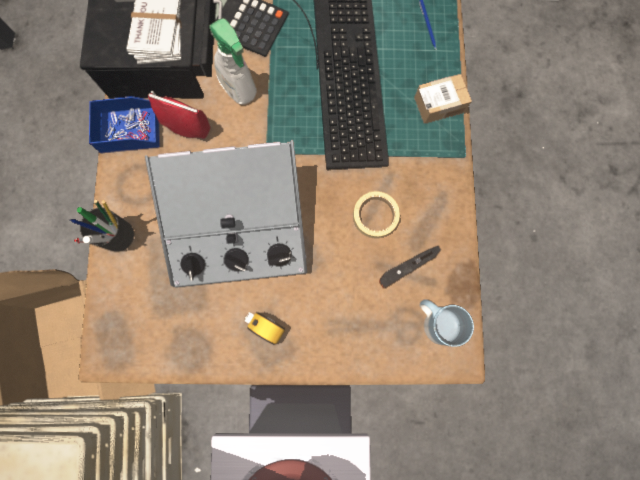

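View pics/side0.png

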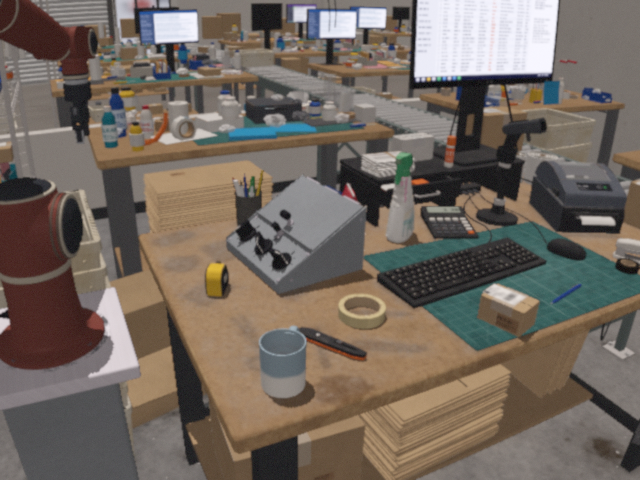

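```bash
cat > h.py <<'E'
import numpy as np, cv2
from scipy.spatial.transform import Rotation as Ro
from scipy.optimize import least_squares
from plant import bot
def cam(name,s=None):
    c=bot.camera_info(name)
    if name=="wrist":
        s=s or bot.state(); T=np.array(c["T_tool_cam"]); Rt=Rq(s["eef_rot"]).as_matrix()
        Rwc=Rt@T[:3,:3]; p=np.array(s["position"])+Rt@T[:3,3]
        c["R"]=Rwc.T; c["t"]=-Rwc.T@p
    return c
def Rq(q): return Ro.from_quat([q[1],q[2],q[3],q[0]])
def K(c): return np.array([[c["fx"],0,c["cx"]],[0,c["fy"],c["cy"]],[0,0,1.]]),np.array([c["k1"],0,0,0.])
def proj(c,X):
    k,d=K(c); return cv2.projectPoints(np.array(X,float).reshape(-1,3),cv2.Rodrigues(np.array(c["R"]))[0],np.array(c["t"]),k,d)[0][:,0]
def ray(c,uv):
    k,d=K(c); p=cv2.undistortPoints(np.array(uv,float).reshape(-1,1,2),k,d)[:,0]
    R=np.array(c["R"]); return -R.T@c["t"], np.c_[p,np.ones(len(p))]@R
def onplane(c,uv,p0,n):
    o,d=ray(c,uv); return o+d*(((np.array(p0)-o)@n)/(d@n))[:,None]
C,S=np.cos(np.pi/6),.5
def slope(u,y,n): return np.array([-118+u*C-n*S,y,28+u*S+n*C])   # safe frame
def safe2w(pose,P):
    x,y,a=pose; return Ro.from_euler('z',a).apply(np.array(P,float))+[x,y,0]
def fit(obs,x0):   # obs: list of (cam,uv,P)
    f=lambda p:np.concatenate([(proj(c,safe2w(p,P))[0]-uv) for c,uv,P in obs])
    r=least_squares(f,x0,x_scale=[100,100,1]); return r.x,f(r.x).reshape(-1,2)
def toolR(pose,tilt,spin=0):  # z=into the slope when tilt=pi/6; y along safe y at spin 0
    a=pose[2]; z=Ro.from_euler('z',a).apply([np.sin(tilt),0,-np.cos(tilt)]); y=Ro.from_euler('z',a).apply([0,1,0])
    return Ro.from_matrix(np.c_[np.cross(y,z),y,z])*Ro.from_euler('z',spin)
def delta(pw,R,s=None):
    "shift and rotvec from the measured pose to target TCP pw, orientation R"
    s=s or bot.state(); R0=Rq(s["eef_rot"])
    return np.round(R0.inv().apply(np.array(pw)-s["position"]),1),np.round((R0.inv()*R).as_rotvec(),3)
E
python3 - <<'E'
from h import *
t=cam("top");
obs=[(t,(175,287),(-118,141,28)),(t,(305,271),(-118,-141,28)),(t,(148,154),(118,141,164)),(t,(293,142),(118,-141,164))]
p,r=fit(obs,[550,150,0]);print(p,r)
sd=cam("side");print(proj(sd,[safe2w(p,slope(46,y,37)) for y in(88,0,-88)]))
print(proj(t,[safe2w(p,slope(46,y,37)) for y in(88,0,-88)]))
print(onplane(t,[(381,284),(438,249)],[0,0,10],np.array([0,0,1.])), onplane(t,[(450,325),(265,328),(377,214)],[0,0,30],np.array([0,0,1.])))
np.save('pose.npy',p)
R=toolR(p,np.pi/6); pw=safe2w(p,slope(60,0,190)); print(pw,delta(pw,R), delta(pw,R*Ro.from_euler('z',np.pi)))
E
```

```text
[5.83208261e+02 1.19463607e+02 1.08198383e-01] [[-3.00801103 -0.80177897]
 [ 2.9959877   1.19771699]
 [-1.75283055  1.03159799]
 [ 1.75585962 -1.69154529]]
[[241.3078755  224.77239867]
 [257.23022012 237.36360838]
 [274.95893871 251.36395589]]
[[190.47986209 270.05000361]
 [235.16406099 265.4839129 ]
 [279.81995837 260.89613438]]
[[ 458.78378873 -187.05401339   10.        ]
 [ 533.92351051 -311.45766474   10.        ]] [[ 373.00129466 -324.3585026    30.        ]
 [ 366.982569     52.83176234   30.        ]
 [ 605.37813645 -179.0585366    30.        ]]
[423.11149583 102.07348093 222.54482672] (array([-386.6, -424.5,    8.4]), array([-0.093, -0.519, -0.341])) (array([-386.6, -424.5,    8.4]), array([-0.726,  0.13 ,  2.706]))
```

View pics/wrist0.png

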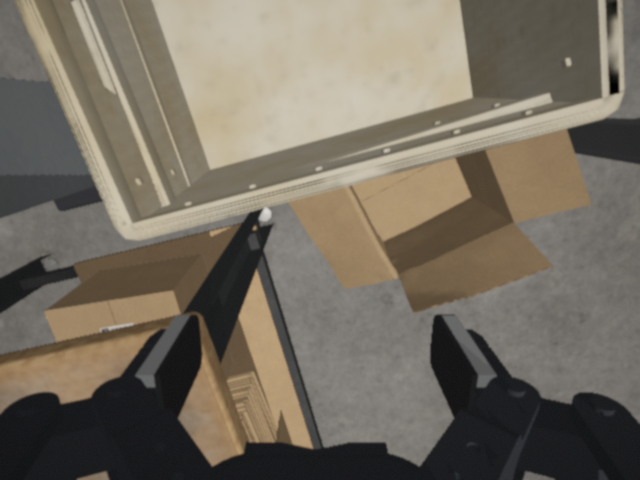

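The rows are not in the units I measure in: shifts go in units of 100 mm and turns go in units of 0.05 rad. I convert before sending: 8 mm is 0.08, 6 mm is 0.06, -0.519 rad is -10.38.

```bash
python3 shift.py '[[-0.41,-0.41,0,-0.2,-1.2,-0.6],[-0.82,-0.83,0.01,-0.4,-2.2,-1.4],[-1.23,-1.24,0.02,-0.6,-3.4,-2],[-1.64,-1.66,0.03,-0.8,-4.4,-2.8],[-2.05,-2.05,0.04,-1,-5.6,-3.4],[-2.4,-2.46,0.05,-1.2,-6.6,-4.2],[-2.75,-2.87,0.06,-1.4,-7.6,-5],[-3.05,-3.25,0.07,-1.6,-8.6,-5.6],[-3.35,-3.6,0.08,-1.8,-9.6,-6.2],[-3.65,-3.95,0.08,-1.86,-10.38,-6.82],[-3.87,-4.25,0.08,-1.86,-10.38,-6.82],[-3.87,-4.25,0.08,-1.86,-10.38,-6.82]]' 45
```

```text
refused: ROWS must be a list holding one list of rows, three levels of brackets. Nothing was moved.
```

Wrong form. The message asks for a list holding one list of rows, three levels of brackets, so I'll send the same numbers that way.

```bash
python3 shift.py '[[[-0.41,-0.41,0,-0.2,-1.2,-0.6],[-0.82,-0.83,0.01,-0.4,-2.2,-1.4],[-1.23,-1.24,0.02,-0.6,-3.4,-2],[-1.64,-1.66,0.03,-0.8,-4.4,-2.8],[-2.05,-2.05,0.04,-1,-5.6,-3.4],[-2.4,-2.46,0.05,-1.2,-6.6,-4.2],[-2.75,-2.87,0.06,-1.4,-7.6,-5],[-3.05,-3.25,0.07,-1.6,-8.6,-5.6],[-3.35,-3.6,0.08,-1.8,-9.6,-6.2],[-3.65,-3.95,0.08,-1.86,-10.38,-6.82],[-3.87,-4.25,0.08,-1.86,-10.38,-6.82],[-3.87,-4.25,0.08,-1.86,-10.38,-6.82]]]' 45; python3 shift.py '[[[0,0,0,0,0,0],[0,0,0,0,0,0]]]';python3 - <<'E'
from h import *
p=np.load('pose.npy');print(delta(safe2w(p,slope(60,0,190)),toolR(p,np.pi/6)))
s=bot.state();im=bot.grab_frame("wrist");cv2.imwrite("pics/w1.png",im)
np.save("w1s.npy",s,allow_pickle=True)
c=cam("wrist",s)
print(proj(c,[safe2w(p,slope(46,y,37)) for y in(88,0,-88)]))
E
```

```text
t: 1.15
position: [390.2, 168.3, 223.6]
eef_rot: [0.26, -0.053, 0.964, 0.015]
contact_force: [1.2, -0.1, 0.1]
opening: 45.2
grasp_force: 0.0
t: 1.32
position: [391.8, 165.7, 224.0]
eef_rot: [0.259, -0.047, 0.965, 0.014]
contact_force: [-0.2, 0.2, 0.2]
opening: 45.3
grasp_force: 0.0
(array([-20.9, -66.4,  13.6]), array([-0.003,  0.001, -0.009]))
[[343.18589769 220.3960654 ]
 [233.87703026 221.37770315]
 [125.03585765 222.35860932]]
```

View pics/w1.png

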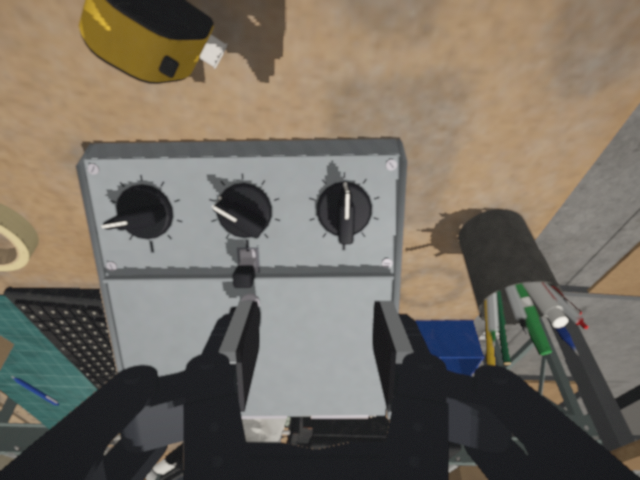

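```bash
python3 - <<'E'
import cv2
im=cv2.imread("pics/w1.png")[130:290,70:420]
cv2.imwrite("pics/w1c.png",cv2.resize(im,None,fx=2.25,fy=2.25,interpolation=cv2.INTER_CUBIC))
E
```

```text
(no output)
```

View pics/w1c.png

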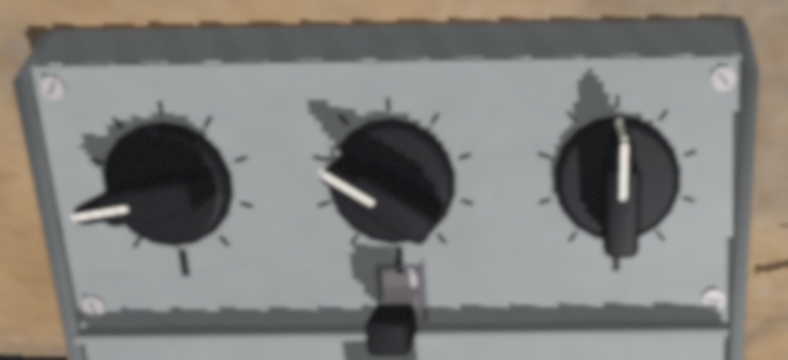

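```bash
cat > m.py <<'E'
from h import *
s=np.load("w1s.npy",allow_pickle=True).item();c=cam("wrist",s);t=cam("top")
px=lambda u,v:(70+u/2.25,130+v/2.25)
obs=[(c,px(168,183),slope(46,-88,9)),(c,px(393,180),slope(46,0,9)),(c,px(617,177),slope(46,88,9))]
p,r=fit(obs,np.load("pose.npy"));print(p,r.round(1).tolist())
p0=p
print("top skirts",proj(t,[safe2w(p,slope(46,y,9)) for y in(88,0,-88)]).round(1).tolist())
print("top corners",proj(t,[safe2w(p,q) for q in[(-118,141,28),(-118,-141,28),(118,141,164),(118,-141,164)]]).round(1).tolist())
print("wrist corners",proj(c,[safe2w(p,q) for q in[(-118,141,28),(-118,-141,28),slope(110,133,0),slope(99,0,36)]]).round(1).tolist())
np.save("pose2.npy",p)
Rz=Ro.from_euler('z',p[2]); n=Rz.apply([-S,0,C])
for nm,y,a,b in[("left",88,(623,200),(624,140)),("mid",0,(375,206),(321,173)),("right",-88,(128,209),(72,217))]:
    q=onplane(c,[px(*a),px(*b)],safe2w(p,slope(46,y,37)),n)
    ql=Rz.inv().apply(q-[p[0],p[1],0])-slope(46,y,37); u=ql@[C,0,S]; yy=ql[:,1]
    print(nm,"ends(u,y)",u.round(1),yy.round(1),"line",np.arctan2(-(yy[1]-yy[0]),u[1]-u[0])%6.283,"outer",np.arctan2(-yy[1],u[1])%6.283)
E
python3 m.py
```

```text
[5.79773521e+02 1.23802693e+02 1.17285040e-01] [[-1.3, 0.5], [-0.4, 0.3], [1.7, -0.0]]
top skirts [[191.2, 266.7], [234.7, 261.9], [278.1, 257.0]]
top corners [[170.4, 288.4], [306.3, 273.2], [143.3, 157.5], [291.8, 141.4]]
wrist corners [[408.2, 152.2], [78.1, 158.1], [393.2, 272.4], [243.2, 279.1]]
left ends(u,y) [  1.5 -20.1] [-1.  -0.8] line 3.1512278226799397 outer 3.10253026282003
mid ends(u,y) [  2.3 -10. ] [ -1.3 -19.4] line 2.1697389835343137 outer 2.0493936663180055
right ends(u,y) [2.  4.7] [ -1.9 -22.6] line 1.4432895015603193 outer 1.3672797492382172
```

```bash
python3 - <<'E'
from h import *
p=np.load('pose2.npy');s=bot.state();print(s["q"].round(3))
for n in(70,12): print(n,delta(safe2w(p,slope(46,88,n)),toolR(p,np.pi/6,-.02)))
E
```

```text
[ 0.292 -0.888  2.37  -0.101  1.144 -1.365]
70 (array([ -3.3,  22.7, 131.8]), array([-0.005,  0.001, -0.033]))
12 (array([ -3.2,  23. , 189.8]), array([-0.005,  0.001, -0.033]))
```

To row units: -3 mm is -0.03, -1 mm is -0.01, -0.03 rad is -0.6.

```bash
python3 shift.py '[[[-0.01,0.12,0.4,0,0,-0.4],[-0.03,0.23,0.8,0,0,-0.6],[-0.03,0.23,1.15,0,0,-0.6],[-0.03,0.23,1.4,0,0,-0.6],[-0.03,0.23,1.6,0,0,-0.6],[-0.03,0.23,1.75,0,0,-0.6],[-0.03,0.23,1.89,0,0,-0.6],[-0.03,0.23,1.89,0,0,-0.6],[-0.03,0.23,1.89,0,0,-0.6],[-0.03,0.23,1.89,0,0,-0.6]]]' 42; python3 - <<'E'
from h import *
p=np.load('pose2.npy');s=bot.state();print(s["q"].round(3))
print(delta(safe2w(p,slope(46,88,12)),toolR(p,np.pi/6,-.02)))
E
```

```text
t: 2.2
position: [484.1, 205.2, 62.6]
eef_rot: [0.259, -0.068, 0.963, 0.011]
contact_force: [0.6, 0.4, -0.0]
opening: 42.2
grasp_force: 0.0
[ 0.312 -0.307  2.306 -0.166  0.633 -1.292]
(array([-0.4, -4. ,  1.7]), array([-0.001,  0.001,  0.005]))
```

To row units: -4 mm is -0.04, 1 mm is 0.01.

```bash
python3 shift.py '[[[0,-0.04,0.01,0,0,0],[0,-0.04,0.01,0,0,0]]]' ; python3 shift.py '[[[0,0,0,0,0,0],[0,0,0,0,0,0],[0,0,0,0,0,0],[0,0,0,0,0,0],[0,0,0,0,0,0],[0,0,0,0,0,0]]]' 0 25; cat > ang.py <<'E'
from h import *
p=np.load('pose2.npy');s=bot.state()
R=toolR(p,np.pi/6).inv()*Rq(s["eef_rot"]); e=R.as_euler('ZYX')
loc=Ro.from_euler('z',-p[2]).apply(np.array(s["position"])-[p[0],p[1],0])-slope(0,0,0)
print("spin",e[0].round(3),"tilt",e[1:].round(3),"u,y,n",np.round([loc@[C,0,S],loc[1],loc@[-S,0,C]],1),"q6",s["q"][5].round(3),"open",round(s["opening"],1),"F",s["contact_force"].round(1),"grip",s["grasp_force"])
E
python3 ang.py
```

```text
t: 2.37
position: [486.0, 199.7, 62.4]
eef_rot: [0.26, -0.067, 0.963, 0.011]
contact_force: [0.4, 0.3, -0.3]
opening: 42.0
grasp_force: 0.0
t: 2.87
position: [485.9, 199.6, 61.9]
eef_rot: [0.259, -0.067, 0.963, 0.011]
contact_force: [-6.0, 0.3, 6.0]
opening: 12.8
grasp_force: 27.4
spin -0.021 tilt [-0.001  0.003] u,y,n [46.1 86.2 12.6] q6 -1.308 open 12.8 F [-6.   0.3  6. ] grip 27.42676466703415
```

To row units: 1.277 rad is 25.54.

```bash
python3 shift.py '[[[0,0,0,0,0,2.4],[0,0,0,0,0,4.8],[0,0,0,0,0,7.2],[0,0,0,0,0,9.6],[0,0,0,0,0,12],[0,0,0,0,0,14.4],[0,0,0,0,0,16.8],[0,0,0,0,0,19.2],[0,0,0,0,0,21.6],[0,0,0,0,0,24],[0,0,0,0,0,25.54],[0,0,0,0,0,25.54]]]'; python3 shift.py '[[[0,0,0,0,0,0],[0,0,0,0,0,0]]]'; python3 ang.py
```

```text
t: 3.87
position: [486.5, 200.8, 62.4]
eef_rot: [0.201, 0.522, 0.812, 0.166]
contact_force: [-0.1, 8.7, 1.2]
opening: 12.4
grasp_force: 26.4
t: 4.03
position: [486.5, 200.8, 62.4]
eef_rot: [0.202, 0.521, 0.813, 0.165]
contact_force: [-0.6, 8.8, 1.3]
opening: 12.7
grasp_force: 26.4
spin 1.257 tilt [-0.001 -0.004] u,y,n [47.  87.4 12.6] q6 -0.031 open 12.7 F [-0.6  8.8  1.3] grip 26.426458060741425
```

To row units: -45 mm is -0.45, -20 mm is -0.2.

```bash
python3 shift.py '[[[0,0,0,0,0,0],[0,0,0,0,0,0],[0,0,-0.2,0,0,0],[0,0,-0.45,0,0,0],[0,0,-0.45,0,0,0]]]' 42; python3 - <<'E'
from h import *
p=np.load('pose2.npy');s=bot.state();print(s["q"].round(3))
for n in(57,12): print(n,delta(safe2w(p,slope(46,0,n)),toolR(p,np.pi/6,2.11)))
E
```

```text
t: 4.45
position: [464.6, 197.2, 104.5]
eef_rot: [0.204, 0.52, 0.813, 0.165]
contact_force: [0.9, 0.3, 1.5]
opening: 42.2
grasp_force: 0.0
[ 0.309 -0.46   2.336 -0.146  0.748 -0.042]
57 (array([-81.2, -29.5,   3.3]), array([0.008, 0.002, 0.855]))
12 (array([-81. , -29.8,  48.3]), array([0.008, 0.002, 0.855]))
```

```bash
python3 shift.py '[[[-0.2,-0.07,0,0,0,2.4],[-0.4,-0.15,0,0,0,4.8],[-0.6,-0.22,0,0,0,7.2],[-0.82,-0.29,0,0,0,9.6],[-0.82,-0.29,0,0,0,12],[-0.82,-0.29,0,0,0,14.4],[-0.82,-0.29,0,0,0,17.1],[-0.82,-0.29,0.15,0,0,17.1],[-0.82,-0.29,0.3,0,0,17.1],[-0.82,-0.29,0.45,0,0,17.1],[-0.82,-0.29,0.45,0,0,17.1],[-0.82,-0.29,0.45,0,0,17.1]]]'; python3 ang.py;  python3 - <<'E'
from h import *
p=np.load('pose2.npy')
print(delta(safe2w(p,slope(46,0,12)),toolR(p,np.pi/6,2.11)))
E
```

```text
t: 5.45
position: [493.0, 112.4, 58.9]
eef_rot: [0.115, 0.812, 0.524, 0.23]
contact_force: [0.0, -0.0, 0.1]
opening: 42.1
grasp_force: 0.0
spin 2.11 tilt [-0.004  0.   ] u,y,n [41.9 -1.2 11.5] q6 0.462 open 42.1 F [ 0.  -0.   0.1] grip 0.0
(array([ 3.2,  2.9, -0.6]), array([-0.   ,  0.004, -0.   ]))
```

```bash
python3 shift.py '[[[0.03,0.03,0,0,0,0],[0.03,0.03,0,0,0,0]]]';  python3 shift.py '[[[0,0,0,0,0,0],[0,0,0,0,0,0],[0,0,0,0,0,0],[0,0,0,0,0,0],[0,0,0,0,0,0],[0,0,0,0,0,0]]]' 0 25; python3 ang.py
```

```text
t: 5.62
position: [498.5, 114.2, 64.1]
eef_rot: [0.116, 0.811, 0.524, 0.233]
contact_force: [0.4, -1.3, -0.4]
opening: 41.9
grasp_force: 0.0
t: 6.12
position: [497.7, 114.3, 63.3]
eef_rot: [0.116, 0.811, 0.524, 0.232]
contact_force: [-5.4, -0.1, 7.0]
opening: 12.6
grasp_force: 27.2
spin 2.11 tilt [-0.002 -0.003] u,y,n [48.3  0.2 12.9] q6 0.467 open 12.6 F [-5.4 -0.1  7. ] grip 27.187372148036957
```

```bash
python3 shift.py '[[[0,0,0,0,0,-2.4],[0,0,0,0,0,-4.8],[0,0,0,0,0,-7.2],[0,0,0,0,0,-9.6],[0,0,0,0,0,-12],[0,0,0,0,0,-14.4],[0,0,0,0,0,-17.06],[0,0,0,0,0,-17.06],[0,0,0,0,0,-17.06],[0,0,0,0,0,-17.06]]]';  python3 ang.py; python3 shift.py '[[[0,0,0,0,0,0],[0,0,0,0,0,0],[0,0,-0.2,0,0,0],[0,0,-0.45,0,0,0],[0,0,-0.45,0,0,0],[0,0,-0.45,0,0,0]]]' 42; python3 ang.py;python3 - <<'E'
from h import *
p=np.load('pose2.npy')
for n in(57,12): print(n,delta(safe2w(p,slope(46,-88,n)),toolR(p,np.pi/6,1.41)))
E
```

```text
t: 6.95
position: [496.2, 114.3, 62.4]
eef_rot: [0.2, 0.521, 0.813, 0.162]
contact_force: [-14.7, -1.0, 13.1]
opening: 12.3
grasp_force: 28.8
spin 1.257 tilt [-0.002  0.003] u,y,n [46.6  0.4 12.8] q6 -0.386 open 12.3 F [-14.7  -1.   13.1] grip 28.783469796180725
t: 7.45
position: [476.0, 111.7, 103.4]
eef_rot: [0.203, 0.521, 0.812, 0.165]
contact_force: [0.8, -0.2, 0.4]
opening: 42.0
grasp_force: 0.0
spin 1.257 tilt [-0.005 -0.004] u,y,n [49.4  0.2 58.5] q6 -0.383 open 42.0 F [ 0.8 -0.2  0.4] grip 0.0
57 (array([-82.8, -30.4,   1.8]), array([0.004, 0.005, 0.153]))
12 (array([-82.6, -30.6,  46.8]), array([0.004, 0.005, 0.153]))
```

To row units: -83 mm is -0.83, -50 mm is -0.5, 0.153 rad is 3.06.

```bash
python3 shift.py '[[[-0.25,-0.08,0,0,0,2],[-0.5,-0.18,0,0,0,3.06],[-0.83,-0.3,0,0,0,3.06],[-0.83,-0.3,0,0,0,3.06],[-0.83,-0.3,0,0,0,3.06],[-0.83,-0.3,0.2,0,0,3.06],[-0.83,-0.3,0.46,0,0,3.06],[-0.83,-0.3,0.46,0,0,3.06],[-0.83,-0.3,0.46,0,0,3.06]]]'; python3 shift.py '[[[0,0,0,0,0,0],[0,0,0,0,0,0]]]'; python3 ang.py;  python3 - <<'E'
from h import *
p=np.load('pose2.npy')
print(delta(safe2w(p,slope(46,-88,12)),toolR(p,np.pi/6,1.41)))
E
```

```text
t: 8.2
position: [504.1, 27.9, 57.7]
eef_rot: [0.186, 0.582, 0.772, 0.177]
contact_force: [0.1, -0.7, 0.4]
opening: 42.3
grasp_force: 0.0
t: 8.37
position: [505.6, 27.0, 61.3]
eef_rot: [0.189, 0.581, 0.771, 0.179]
contact_force: [-0.4, -0.5, 0.4]
opening: 42.1
grasp_force: 0.0
spin 1.409 tilt [-0.003 -0.002] u,y,n [ 45.2 -87.4  12.3] q6 -0.595 open 42.1 F [-0.4 -0.5  0.4] grip 0.0
(array([-0.7,  0.7,  0.3]), array([0.002, 0.003, 0.001]))
```

```bash
python3 shift.py '[[[0,0,0,0,0,0],[0,0,0,0,0,0],[0,0,0,0,0,0],[0,0,0,0,0,0],[0,0,0,0,0,0],[0,0,0,0,0,0]]]' 0 25; python3 ang.py; python3 shift.py '[[[0,0,0,0,0,2.4],[0,0,0,0,0,4.8],[0,0,0,0,0,7.2],[0,0,0,0,0,9.6],[0,0,0,0,0,12],[0,0,0,0,0,14.4],[0,0,0,0,0,16.8],[0,0,0,0,0,19.2],[0,0,0,0,0,21.6],[0,0,0,0,0,24],[0,0,0,0,0,24]]]'; python3 ang.py
```

```text
t: 8.87
position: [506.5, 26.6, 62.1]
eef_rot: [0.189, 0.582, 0.77, 0.179]
contact_force: [-2.8, 4.1, 7.3]
opening: 12.4
grasp_force: 29.4
spin 1.41 tilt [-0.003 -0.003] u,y,n [ 46.4 -88.   12.6] q6 -0.596 open 12.4 F [-2.8  4.1  7.3] grip 29.35002475976944
t: 9.78
position: [508.1, 25.9, 63.1]
eef_rot: [0.056, 0.915, 0.305, 0.257]
contact_force: [7.9, 1.5, 0.9]
opening: 12.6
grasp_force: 27.6
spin 2.615 tilt [ 0.004 -0.008] u,y,n [ 48.2 -88.8  12.7] q6 0.608 open 12.6 F [7.9 1.5 0.9] grip 27.637332379817963
```

To row units: 0.53 rad is 10.6.

```bash
python3 shift.py '[[[0,0,0,0,0,2.4],[0,0,0,0,0,4.8],[0,0,0,0,0,7.2],[0,0,0,0,0,9.6],[0,0,0,0,0,10.6],[0,0,0,0,0,10.6],[0,0,0,0,0,10.6]]]'; python3 ang.py; python3 shift.py '[[[0,0,0,0,0,0],[0,0,0,0,0,0],[0,0,-0.2,0,0,0],[0,0,-0.5,0,0,0],[0,0,-0.5,0,0,0],[0,0,-0.5,0,0,0],[0,0,-0.5,0,0,0]]]' 42; python3 ang.py;python3 - <<'E'
from h import *
p=np.load('pose2.npy')
for n in(60,13): print(n,delta(safe2w(p,slope(96,0,n)),toolR(p,np.pi/6,np.pi)))
cv2.imwrite("pics/top2.png",cv2.resize(bot.grab_frame("top")[135:300,130:320],None,fx=3.5,fy=3.5,interpolation=cv2.INTER_CUBIC))
E
```

```text
t: 10.37
position: [508.4, 25.1, 63.3]
eef_rot: [-0.012, 0.963, 0.056, 0.263]
contact_force: [9.8, -1.3, -0.7]
opening: 12.3
grasp_force: 27.4
spin 3.14 tilt [ 0.009 -0.007] u,y,n [ 48.5 -89.6  12.7] q6 1.134 open 12.3 F [ 9.8 -1.3 -0.7] grip 27.382484078407288
t: 10.95
position: [480.2, 23.6, 103.0]
eef_rot: [-0.014, 0.964, 0.057, 0.259]
contact_force: [-0.1, 0.4, -0.9]
opening: 42.2
grasp_force: 0.0
spin 3.14 tilt [ 0.    -0.003] u,y,n [ 43.9 -87.9  61.3] q6 1.152 open 42.2 F [-0.1  0.4 -0.9] grip 0.0
60 (array([ 52.2, -87.8,   1. ]), array([ 0.003, -0.   ,  0.001]))
13 (array([ 52.2, -88. ,  48. ]), array([ 0.003, -0.   ,  0.001]))
```

To row units: -88 mm is -0.88, 52 mm is 0.52.

```bash
python3 shift.py '[[[0.15,-0.3,0,0,0,0],[0.3,-0.6,0,0,0,0],[0.52,-0.88,0,0,0,0],[0.52,-0.88,0,0,0,0],[0.52,-0.88,0.15,0,0,0],[0.52,-0.88,0.3,0,0,0],[0.52,-0.88,0.47,0,0,0],[0.52,-0.88,0.47,0,0,0],[0.52,-0.88,0.47,0,0,0],[0.52,-0.88,0.47,0,0,0]]]'; python3 ang.py; python3 shift.py '[[[0,0,0,0,0,0],[0,0,0,0,0,0],[0,0,0,0,0,0],[0,0,0,0,0,0],[0,0,0,0,0,0],[0,0,0,0,0,0]]]' 0 40; python3 ang.py
```

```text
t: 11.83
position: [537.9, 118.6, 87.9]
eef_rot: [-0.013, 0.964, 0.057, 0.258]
contact_force: [-1.1, 0.1, -0.0]
opening: 42.1
grasp_force: 0.0
spin 3.14 tilt [-0.001 -0.003] u,y,n [95.6 -0.2 13.9] q6 1.506 open 42.1 F [-1.1  0.1 -0. ] grip 0.0
t: 12.33
position: [538.9, 117.2, 89.9]
eef_rot: [-0.012, 0.964, 0.057, 0.26]
contact_force: [-2.9, -9.3, 3.6]
opening: 15.9
grasp_force: 42.7
spin 3.139 tilt [ 0.002 -0.006] u,y,n [97.3 -1.8 15.3] q6 1.506 open 15.9 F [-2.9 -9.3  3.6] grip 42.74863421916962
```

To row units: -12 mm is -0.12, -9 mm is -0.09.

```bash
python3 shift.py '[[[-0.03,0.01,0,0,0,0],[-0.06,0.01,0,0,0,0],[-0.09,0.01,0,0,0,0],[-0.12,0.01,0,0,0,0],[-0.12,0.01,0,0,0,0],[-0.12,0.01,0,0,0,0]]]'; python3 ang.py
```

```text
t: 12.83
position: [529.8, 116.1, 84.7]
eef_rot: [-0.013, 0.963, 0.057, 0.261]
contact_force: [5.1, -3.9, -0.2]
opening: 15.9
grasp_force: 41.8
spin 3.14 tilt [ 0.006 -0.005] u,y,n [86.8 -1.8 15.4] q6 1.5 open 15.9 F [ 5.1 -3.9 -0.2] grip 41.831104159355164
```

To row units: -4 mm is -0.04, -2 mm is -0.02.

```bash
python3 shift.py '[[[-0.02,0,0,0,0,0],[-0.04,0,0,0,0,0],[-0.04,0,0,0,0,0]]]'; python3 ang.py; python3 shift.py '[[[0,0,0,0,0,0],[0,0,0,0,0,0],[0,0,-0.2,0,0,0],[0,0,-0.5,0,0,0],[0,0,-0.7,0,0,0],[0,0,-0.9,0,0,0],[0,0,-0.9,0,0,0],[0,0,-0.9,0,0,0]]]' 50; python3 ang.py;python3 - <<'E'
from h import *
p=np.load('pose2.npy')
for u,n in((138,90),(138,20)): print(n,delta(safe2w(p,slope(u,0,n)),toolR(p,np.pi/6,np.pi)))
s=bot.state();np.save("w2s.npy",s,allow_pickle=True)
cv2.imwrite("pics/w2.png",bot.grab_frame("wrist"))
E
```

```text
t: 13.08
position: [529.6, 116.1, 84.9]
eef_rot: [-0.013, 0.962, 0.056, 0.266]
contact_force: [27.5, -0.1, -13.3]
opening: 15.7
grasp_force: 40.2
spin 3.141 tilt [ 0.016 -0.005] u,y,n [86.7 -1.8 15.6] q6 1.499 open 15.7 F [ 27.5  -0.1 -13.3] grip 40.15001714229584
t: 13.75
position: [480.3, 111.5, 159.7]
eef_rot: [-0.014, 0.964, 0.057, 0.26]
contact_force: [-0.7, -0.3, -0.6]
opening: 50.3
grasp_force: 0.0
spin 3.14 tilt [ 0.004 -0.003] u,y,n [ 81.2  -0.6 105.2] q6 1.502 open 50.3 F [-0.7 -0.3 -0.6] grip 0.0
90 (array([56.7, -0.5, 15.4]), array([ 0.003, -0.004,  0.002]))
20 (array([56.5, -0.7, 85.4]), array([ 0.003, -0.004,  0.002]))
```

View pics/w2.png

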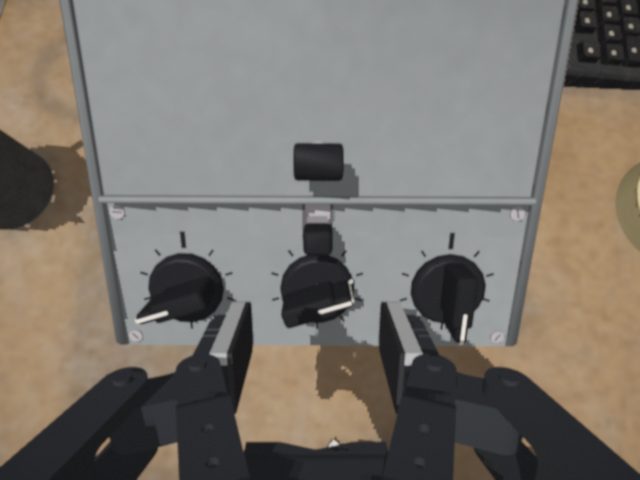

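```bash
python3 - <<'E'
from h import *
p=np.load('pose2.npy');s=np.load("w2s.npy",allow_pickle=True).item();c=cam("wrist",s)
H=np.array([114,0,163.])
def knob(th):
    a=np.pi/6-th   # x-z plane: direction down the lid = -(cos a, sin a)
    return H+134*np.array([-np.cos(a),0,-np.sin(a)])+34*np.array([-np.sin(a),0,np.cos(a)])
print("knob px",proj(c,safe2w(p,knob(0))), "lever", proj(c,safe2w(p,slope(88.5,0,36))),"seam",proj(c,safe2w(p,slope(110,0,2))))
print(knob(0)-slope(0,0,0), delta(safe2w(p,knob(0)+slope(0,0,40)-slope(0,0,0)),toolR(p,np.pi/6,np.pi)),delta(safe2w(p,knob(0)+slope(0,0,-19)-slope(0,0,0)),toolR(p,np.pi/6,np.pi)))
def tool(th):
    f=np.pi/6*(1-th/2.09); R=toolR([0,0,0],f,np.pi); return knob(th)+19*R.as_matrix()[:,2],R
p0,R0=tool(0)
for i in range(22):
    q,R=tool(i*.115); print(i,round(i*.115,2),R0.inv().apply(q-p0).round(0),(R0.inv()*R).as_rotvec().round(2)[1])
E
```

```text
knob px [[313.97085814 163.72274818]] lever [[314.00621006 246.28219419]] seam [[313.99208881 196.40481073]]
[98.95259589  0.         97.44486373] (array([54.4, -0.6, 29.2]), array([ 0.003, -0.001,  0.002])) (array([54.4, -0.8, 88.2]), array([ 0.003, -0.001,  0.002]))
0 0.0 [0. 0. 0.] 0.0
1 0.12 [  4.   0. -15.] -0.03
2 0.23 [ 10.   0. -30.] -0.06
3 0.35 [ 18.   0. -43.] -0.09
4 0.46 [ 27.   0. -56.] -0.12
5 0.58 [ 37.   0. -68.] -0.14
6 0.69 [ 49.   0. -78.] -0.17
7 0.81 [ 62.   0. -87.] -0.2
8 0.92 [ 76.   0. -94.] -0.23
9 1.04 [ 90.   0. -99.] -0.26
10 1.15 [ 105.    0. -103.] -0.29
11 1.27 [ 120.    0. -105.] -0.32
12 1.38 [ 136.    0. -105.] -0.35
13 1.5 [ 151.    0. -104.] -0.37
14 1.61 [ 166.    0. -100.] -0.4
15 1.73 [180.   0. -95.] -0.43
16 1.84 [194.   0. -88.] -0.46
17 1.96 [207.   0. -80.] -0.49
18 2.07 [219.   0. -70.] -0.52
19 2.19 [229.   0. -59.] -0.55
20 2.3 [238.   0. -46.] -0.58
21 2.42 [246.   0. -33.] -0.61
```

```bash
python3 shift.py '[[[0.25,0,0.1,0,0,0],[0.54,0,0.29,0,0,0],[0.54,0,0.29,0,0,0],[0.54,0,0.45,0,0,0],[0.54,0,0.65,0,0,0],[0.54,0,0.88,0,0,0],[0.54,0,0.88,0,0,0],[0.54,0,0.88,0,0,0],[0.54,0,0.88,0,0,0]]]'; python3 ang.py; python3 shift.py '[[[0,0,0,0,0,0],[0,0,0,0,0,0],[0,0,0,0,0,0],[0,0,0,0,0,0],[0,0,0,0,0,0]]]' 0 30; python3 ang.py
```

```text
t: 14.55
position: [569.8, 121.7, 109.0]
eef_rot: [-0.014, 0.964, 0.057, 0.258]
contact_force: [-0.3, 0.3, 0.6]
opening: 50.0
grasp_force: 0.0
spin 3.14 tilt [-0.    -0.003] u,y,n [133.8  -0.9  16.2] q6 1.509 open 50.0 F [-0.3  0.3  0.6] grip 0.0
t: 14.97
position: [570.7, 120.8, 111.2]
eef_rot: [-0.013, 0.964, 0.057, 0.26]
contact_force: [-3.6, -6.3, 4.0]
opening: 25.4
grasp_force: 32.1
spin 3.14 tilt [ 0.003 -0.005] u,y,n [135.7  -1.9  17.8] q6 1.509 open 25.4 F [-3.6 -6.3  4. ] grip 32.06409126520157
```

Gripped on the knob's ends. Swing along the arc.

To row units: 105 mm is 1.05, -103 mm is -1.03, -0.29 rad is -5.8.

```bash
python3 shift.py '[[[0.04,0,-0.15,0,-0.6,0],[0.1,0,-0.3,0,-1.2,0],[0.18,0,-0.43,0,-1.8,0],[0.27,0,-0.56,0,-2.4,0],[0.37,0,-0.68,0,-2.8,0],[0.49,0,-0.78,0,-3.4,0],[0.62,0,-0.87,0,-4,0],[0.76,0,-0.94,0,-4.6,0],[0.9,0,-0.99,0,-5.2,0],[1.05,0,-1.03,0,-5.8,0]]]'; python3 ang.py
```

```text
t: 15.8
position: [607.9, 125.0, 251.6]
eef_rot: [-0.003, 0.992, 0.058, 0.115]
contact_force: [-0.2, -6.0, -4.1]
opening: 25.4
grasp_force: 30.4
spin 3.141 tilt [-0.294 -0.007] u,y,n [238.3  -2.1 120.6] q6 1.536 open 25.4 F [-0.2 -6.  -4.1] grip 30.398581624031067
```

```bash
python3 - <<'E'
from h import *
H=np.array([114,0,163.])
def knob(th):
    a=np.pi/6-th
    return H+134*np.array([-np.cos(a),0,-np.sin(a)])+34*np.array([-np.sin(a),0,np.cos(a)])
def tool(th):
    f=np.pi/6*(1-th/2.09); R=toolR([0,0,0],f,np.pi); return knob(th)+19*R.as_matrix()[:,2],R
p0,R0=tool(1.15)
for i in range(11,22):
    q,R=tool(i*.115); print(i,R0.inv().apply(q-p0).round(0),(R0.inv()*R).as_rotvec().round(2)[1])
E
```

```text
11 [14.  0. -6.] -0.03
12 [ 29.   0. -11.] -0.06
13 [ 44.   0. -14.] -0.09
14 [ 59.   0. -15.] -0.12
15 [ 75.   0. -14.] -0.14
16 [ 90.   0. -11.] -0.17
17 [104.   0.  -7.] -0.2
18 [118.   0.  -1.] -0.23
19 [132.   0.   7.] -0.26
20 [144.   0.  16.] -0.29
21 [155.   0.  27.] -0.32
```

The rows are not in the units I measure in: shifts go in units of 100 mm and turns go in units of 0.05 rad. I convert before sending: 155 mm is 1.55, 144 mm is 1.44, -0.32 rad is -6.4.

```bash
python3 shift.py '[[[0.14,0,-0.06,0,-0.6,0],[0.29,0,-0.11,0,-1.2,0],[0.44,0,-0.14,0,-1.8,0],[0.59,0,-0.15,0,-2.4,0],[0.75,0,-0.14,0,-2.8,0],[0.9,0,-0.11,0,-3.4,0],[1.04,0,-0.07,0,-4,0],[1.18,0,-0.01,0,-4.6,0],[1.32,0,0.07,0,-5.2,0],[1.44,0,0.16,0,-5.8,0],[1.55,0,0.27,0,-6.4,0],[1.55,0,0.27,0,-6.4,0]]]'; python3 ang.py; python3 shift.py '[[[0,0,0,0,0,0],[0,0,0,0,0,0],[0,0,0,0,0,0],[0,0,-0.3,0,0,0],[0,0,-0.7,0,0,0],[0,0,-0.9,0,0,0],[0,0,-0.9,0,0,0]]]' 50; python3 - <<'E'
from h import *
s=bot.state(); print(s["q"].round(2),s["position"].round(1))
im=bot.grab_frame("side"); cv2.imwrite("pics/side3.png",im)
t=bot.grab_frame("top");cv2.imwrite("pics/top3.png",t)
cv2.imwrite("pics/mix3.png",np.hstack([cv2.resize(im[120:400,180:420],None,fx=1.6,fy=1.6),cv2.resize(t[100:380,130:370],None,fx=1.6,fy=1.6)]))
E
```

```text
t: 16.8
position: [769.1, 143.2, 262.7]
eef_rot: [0.006, 0.998, 0.057, -0.039]
contact_force: [2.8, -4.1, 3.3]
opening: 25.3
grasp_force: 32.1
spin -3.138 tilt [-0.602 -0.008] u,y,n [384.4  -2.9  49.1] q6 1.547 open 25.3 F [ 2.8 -4.1  3.3] grip 32.097919285297394
t: 17.38
position: [773.7, 146.9, 359.7]
eef_rot: [0.004, 0.998, 0.059, -0.037]
contact_force: [0.2, 0.1, 2.0]
opening: 49.6
grasp_force: 0.0
[ 0.1   0.46  0.93 -0.01  1.83  1.55] [773.7 146.9 359.7]
```

View pics/mix3.png

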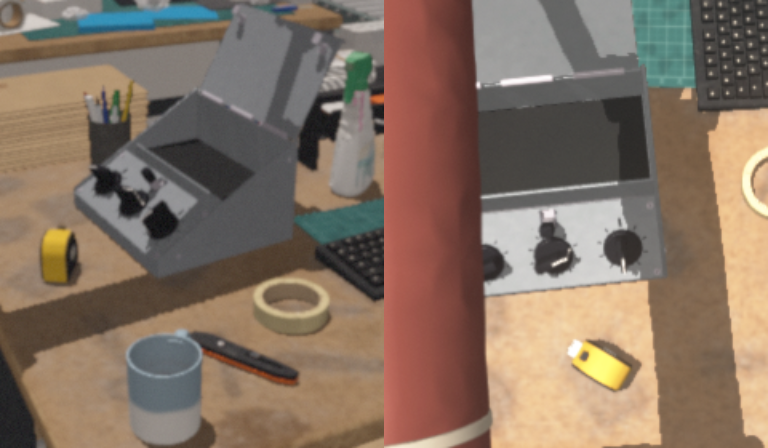

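```bash
cat > down.py <<'E'
import sys
from h import *
x,y,yaw=map(float,sys.argv[1:4])
R=Ro.from_matrix(np.c_[[np.cos(yaw),np.sin(yaw),0],[np.sin(yaw),-np.cos(yaw),0],[0,0,-1]])
for z in sys.argv[4:]: print(z,*delta([x,y,float(z)],R))
E
python3 down.py 496 -249 2.113 355 230
python3 down.py 610 -86 1.4 355
```

```text
355 [-320.1  360.6   25.5] [-0.08   0.056 -1.994]
230 [-309.8  360.2  150.1] [-0.08   0.056 -1.994]
355 [-188.2  212.1   14.2] [-0.05   0.073 -1.282]
```

To row units: 212 mm is 2.12, 190 mm is 1.9, -1.28 rad is -25.6.

```bash
python3 shift.py '[[[-0.18,0.2,0,0,0,-2],[-0.42,0.48,0.02,0,0,-4],[-0.68,0.78,0.04,0,0,-6.2],[-0.95,1.08,0.06,-0.2,0.2,-8.4],[-1.2,1.36,0.08,-0.4,0.4,-10.6],[-1.46,1.65,0.1,-0.6,0.8,-12.8],[-1.67,1.9,0.12,-0.8,1,-15],[-1.88,2.12,0.14,-1,1.2,-17.2],[-1.88,2.12,0.14,-1,1.4,-19.4],[-1.88,2.12,0.14,-1,1.4,-21.6],[-1.88,2.12,0.14,-1,1.46,-23.8],[-1.88,2.12,0.14,-1,1.46,-25.6]]]' 55; python3 ang.py|cut -c1-40; python3 down.py 496 -249 2.113 300 230
```

```text
t: 18.48
position: [608.8, -86.1, 350.7]
eef_rot: [-0.003, 0.764, 0.645, -0.002]
contact_force: [-0.5, 0.1, -0.4]
opening: 54.9
grasp_force: 0.0
spin 1.82 tilt [-0.142  0.513] u,y,n [ 2
300 [-179.5  -83.5   51.3] [-0.007 -0.002 -0.711]
230 [-179.5  -83.   121.3] [-0.007 -0.002 -0.711]
```

To row units: -180 mm is -1.8, -170 mm is -1.7, -0.71 rad is -14.2.

```bash
python3 shift.py '[[[-0.25,-0.12,0.1,0,0,-2],[-0.55,-0.25,0.2,0,0,-4],[-0.85,-0.38,0.35,0,0,-6.2],[-1.15,-0.53,0.55,0,0,-8.4],[-1.45,-0.68,0.8,0,0,-10.6],[-1.7,-0.78,1,0,0,-12.8],[-1.8,-0.83,1.21,0,0,-14.2],[-1.8,-0.83,1.21,0,0,-14.2],[-1.8,-0.83,1.21,0,0,-14.2],[-1.8,-0.83,1.21,0,0,-14.2]]]'; python3 - <<'E'
from h import *
s=bot.state();im=bot.grab_frame("wrist");np.save("w4s.npy",s,allow_pickle=True);cv2.imwrite("pics/w4.png",im);print(s["position"].round(1),s["q"].round(2))
E
```

```text
t: 19.32
position: [497.4, -248.5, 233.1]
eef_rot: [-0.001, 0.495, 0.869, -0.001]
contact_force: [0.9, 0.6, 1.2]
opening: 55.2
grasp_force: 0.0
[ 497.4 -248.5  233.1] [-0.6  -0.11  1.77 -0.    1.48 -1.13]
```

View pics/w4.png

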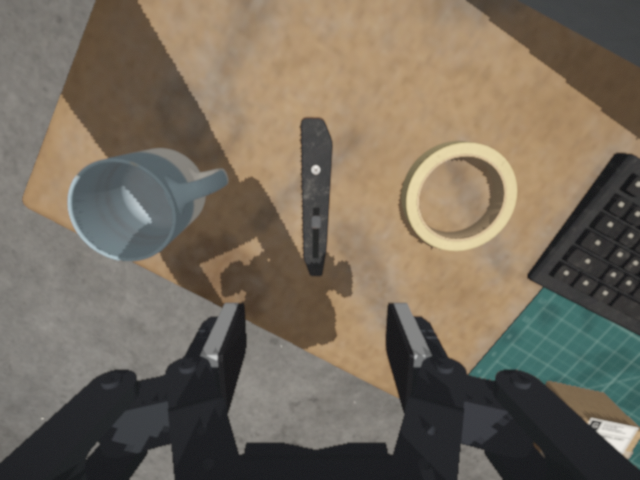

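```bash
python3 - <<'E'
from h import *
s=np.load("w4s.npy",allow_pickle=True).item();c=cam("wrist",s)
q=onplane(c,[(316.5,118),(316.5,275),(302,190),(331,190)],[0,0,12],np.array([0,0,1.]));d=q[0]-q[1];m=(q[0]+q[1])/2
print(q.round(1),np.linalg.norm(d),np.linalg.norm(q[2]-q[3]),"mid",m,"yaw",np.arctan2(d[1],d[0]))
print(onplane(c,[(227,175)],[0,0,60],np.array([0,0,1.])))
E
```

```text
[[ 460.8 -185.7   12. ]
 [ 536.7 -313.6   12. ]
 [ 481.7 -247.3   12. ]
 [ 504.8 -233.6   12. ]] 148.7011505366484 26.794916023782484 mid [ 498.73533947 -249.6343558    12.        ] yaw 2.106239393487155
[[ 421.30207843 -258.31920838   60.        ]]
```

```bash
python3 down.py 498.7 -249.6 2.108 5
```

```text
5 [ -1.1   0.4 229.1] [-0.002  0.    -0.   ]
```

To row units: 227 mm is 2.27, 220 mm is 2.2.

```bash
python3 shift.py '[[[-0.01,0,0.4,0,0,0],[-0.01,0,0.8,0,0,0],[-0.01,0,1.2,0,0,0],[-0.01,0,1.55,0,0,0],[-0.01,0,1.85,0,0,0],[-0.01,0,2.05,0,0,0],[-0.01,0,2.2,0,0,0],[-0.01,0,2.27,0,0,0],[-0.01,0,2.27,0,0,0],[-0.01,0,2.27,0,0,0]]]' 50; python3 shift.py '[[[0,0,0,0,0,0],[0,0,0,0,0,0],[0,0,0,0,0,0],[0,0,0,0,0,0],[0,0,0,0,0,0]]]' 0 40;python3 shift.py '[[[0,0,-0.1,0,0,0],[0,0,-0.3,0,0,0],[0,0,-0.6,0,0,0],[0,0,-0.95,0,0,0],[0,0,-1.35,0,0,0],[0,0,-1.75,0,0,0],[0,0,-2,0,0,0],[0,0,-2,0,0,0],[0,0,-2,0,0,0]]]'; python3 - <<'E'
from h import *
p=np.load('pose2.npy');w=safe2w(p,[54,0,78]);print(w,p[2]+np.pi/2)
cv2.imwrite("pics/w5.png",bot.grab_frame("wrist"))
E
```

```text
t: 20.2
position: [498.4, -250.3, 7.2]
eef_rot: [-0.0, 0.494, 0.869, -0.001]
contact_force: [-0.6, 0.1, 0.3]
opening: 49.9
grasp_force: 0.0
t: 20.62
position: [498.4, -251.2, 8.1]
eef_rot: [0.001, 0.494, 0.869, -0.001]
contact_force: [-0.4, 0.8, 5.7]
opening: 23.7
grasp_force: 39.6
t: 21.37
position: [498.4, -250.7, 208.6]
eef_rot: [0.001, 0.494, 0.869, -0.001]
contact_force: [-0.5, 0.3, -0.9]
opening: 23.8
grasp_force: 39.5
[633.40254048 130.12157529  78.        ] 1.6880813663588445
```

View pics/w5.png

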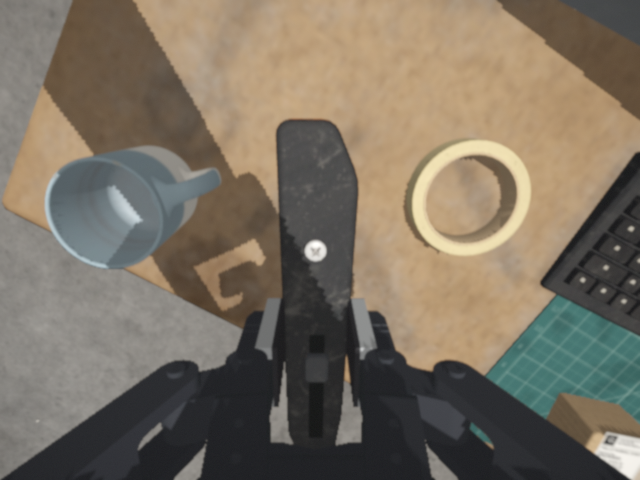

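```bash
python3 down.py 629.5 130 1.688 235 120 88
```

```text
235 [259.  307.9 -29.7] [-0.003 -0.     0.419]
120 [258.9 308.2  85.3] [-0.003 -0.     0.419]
88 [258.9 308.2 117.3] [-0.003 -0.     0.419]
```

To row units: 308 mm is 3.08, 289 mm is 2.89, 0.42 rad is 8.4.

```bash
python3 shift.py '[[[0.15,0.18,-0.08,0,0,0.4],[0.4,0.48,-0.2,0,0,1.4],[0.65,0.77,-0.28,0,0,2.4],[0.91,1.08,-0.3,0,0,3.2],[1.17,1.39,-0.3,0,0,4.2],[1.43,1.7,-0.3,0,0,5.2],[1.69,2.01,-0.3,0,0,6],[1.95,2.32,-0.3,0,0,7],[2.21,2.63,-0.3,0,0,7.6],[2.43,2.89,-0.3,0,0,8],[2.59,3.08,-0.3,0,0,8.4],[2.59,3.08,-0.3,0,0,8.4]]]'; python3 shift.py '[[[0,0,0,0,0,0],[0,0,0,0,0,0]]]'; python3 down.py 629.5 130 1.688 235 120 89
```

```text
t: 22.42
position: [628.9, 134.2, 231.4]
eef_rot: [-0.003, 0.663, 0.749, -0.003]
contact_force: [-0.5, -0.7, -1.5]
opening: 23.9
grasp_force: 39.6
t: 22.58
position: [628.7, 129.3, 232.8]
eef_rot: [-0.002, 0.665, 0.747, -0.003]
contact_force: [0.2, -0.3, -0.2]
opening: 23.8
grasp_force: 39.6
235 [ 0.6  0.8 -2.2] [-0.007  0.001 -0.   ]
120 [  0.7   1.7 112.8] [-0.007  0.001 -0.   ]
89 [  0.7   1.9 143.8] [-0.007  0.001 -0.   ]
```

To row units: 142 mm is 1.42, 136 mm is 1.36.

```bash
python3 shift.py '[[[0,0.01,0.25,0,0,0],[0,0.01,0.55,0,0,0],[0,0.01,0.8,0,0,0],[0,0.01,1.05,0,0,0],[0,0.01,1.2,0,0,0],[0,0.01,1.3,0,0,0],[0,0.01,1.36,0,0,0],[0,0.01,1.42,0,0,0],[0,0.01,1.42,0,0,0],[0,0.01,1.42,0,0,0]]]'; python3 ang.py
```

```text
t: 23.42
position: [631.2, 129.9, 94.4]
eef_rot: [-0.0, 0.665, 0.747, -0.001]
contact_force: [0.5, 0.0, -0.5]
opening: 23.8
grasp_force: 39.6
spin 1.571 tilt [-0.     0.525] u,y,n [ 1.803e+02  1.000e-01 -2.740e+01] q6 -0.029 open 23.8 F [ 0.5  0.  -0.5] grip 39.60072864429094
```

To row units: 5 mm is 0.05, 3 mm is 0.03.

```bash
python3 shift.py '[[[0,0,0.03,0,0,0],[0,0,0.05,0,0,0],[0,0,0.05,0,0,0],[0,0,0.05,0,0,0]]]'; python3 shift.py '[[[0,0,0,0,0,0],[0,0,0,0,0,0],[0,0,0,0,0,0],[0,0,0,0,0,0]]]' 45; python3 shift.py '[[[0,0,-0.2,0,0,0],[0,0,-0.5,0,0,0],[0,0,-0.9,0,0,0],[0,0,-1.3,0,0,0],[0,0,-1.65,0,0,0],[0,0,-1.8,0,0,0],[0,0,-1.8,0,0,0],[0,0,-1.8,0,0,0]]]'; python3 - <<'E'
from h import *
p=np.load('pose2.npy');s=bot.state();im=bot.grab_frame("wrist");sd=bot.grab_frame("side");
cv2.imwrite("pics/w6.png",np.hstack([cv2.resize(im,None,fx=.7,fy=.7),cv2.resize(sd[100:400,190:430],(269,336))]))
c=cam("wrist",s);print(proj(c,[safe2w(p,q) for q in[(-2,-75,90),(-2,75,90),(50,0,93),(50,-75,93),(50,75,93)]])*.7)
E
```

```text
t: 23.75
position: [630.6, 130.0, 88.5]
eef_rot: [-0.001, 0.665, 0.747, -0.001]
contact_force: [0.3, -0.3, -0.6]
opening: 24.1
grasp_force: 39.6
t: 24.08
position: [630.8, 130.0, 88.7]
eef_rot: [-0.001, 0.665, 0.747, -0.001]
contact_force: [0.2, 0.1, -0.0]
opening: 44.8
grasp_force: 0.0
t: 24.75
position: [631.2, 130.1, 268.8]
eef_rot: [-0.0, 0.665, 0.747, -0.001]
contact_force: [-0.4, 0.5, -1.2]
opening: 45.0
grasp_force: 0.0
[[178.65518084 204.90545155]
 [172.02587723  81.2672288 ]
 [219.38869008 147.99214476]
 [219.58968832 205.90426328]
 [219.15714084  81.22469121]]
```

View pics/w6.png

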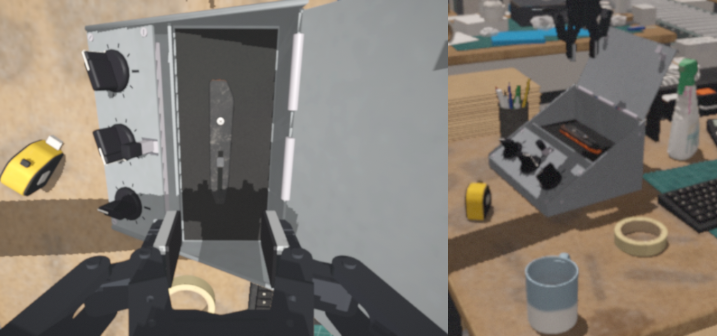

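The cutter lies flat in the well, spanning about (220,80) to (220,204) in the wrist view. The lid is open and the bystanders have not moved. The gripper is clear, so I'm handing in.

To row units: -20 mm is -0.2.

```bash
python3 shift.py '[[[0,0,-0.2,0,0,0],[0,0,-0.2,0,0,0],[0,0,-0.2,0,0,0],[0,0,-0.2,0,0,0]]]' >/dev/null; python3 -c "
from plant import bot
print(bot.job_done())"
```

```text
the job is handed in; nothing more can be done
None
```

The job is handed in at about 25 s of the 72 s allowed: dials set to 7, 2 and 5, bolt drawn to its stop, lid open on its stop, and the box cutter lying flat in the well with the mug, masking tape and tape measure untouched; the hand-in call returned no verdict.

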